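Scan the sold carton

TASK

The carton lying on its own in the carrying tray is sold: swing the tray's keeper bar off it and right round over the other two cartons until it snaps home in its catch, so that they stay secured in their lanes. Then lift the sold carton out and hold it up to the counter scanner, right way up, its barcode end centred on the scanner's window, square to the tilted glass and about 9 cm from it, without bumping the scanner or disturbing the things standing around. Finish while still holding it there, steady.

Things in the scene. Friction and masses are not known exactly. Their poses are not given: they have to be found in the camera images.
- tray: Fixed plywood carrying tray, 226 mm (x) by 320 (y -192 to 128; low wire loops 29 beyond); origin on the counter below the bar's pivot, z up. Floor z 10 mm; rails and end stops to z 20 guide cartons with 2 mm play a side. Lanes run along x: y = 75 (sold carton; 35 free beside it), -55 and -125. Catch block 22 x 18 at (0, -174), top z 53, its sprung ball to z 62.
- keeper_pivot (a point): Point on the keeper bar's vertical hinge axis, at tray (0, 0), z = 63 mm, level with the bar's underside. Round post of radius 9 mm; its cap ends at z = 74 mm.
- keeper (a joint): Angle of the steel keeper bar, level above the cartons. 0 = shut: along the tray's -y, end on the catch, against a stop. Grows opening, clockwise from above: toward tray -x at 1.57, over the sold carton at 2.2 to 2.8 (start). Light friction (0.08 N m), stays where left. Below 0.09 a tooth climbs the sprung ball (some 4 N at the knob, crest 0.046), then snaps home by itself to within 0.02.
- keeper_knob (a point): Grip point of the black upright round knob on the bar, 150 mm from the pivot axis: 16 mm thick (18 at its cap), from z = 69 mm (top of the bar) to 105 mm above the counter; this point at z = 89 mm. Pinch it from above, or push it. The bar is 18 mm wide and 6 thick, its round end 191 mm from the axis.
- carton_sold: Closed yellow carton, 59 mm (x) by 201 (y) by 46 high, about 0.15 kg; origin at the centre of its underside, z up. Lies in its tray lane, its y along the tray's x, the end with the white barcode label (its -y) at the tray's -x side. This is the sold one, alone in the lane at tray y = +75 mm; grasp it across its 59 mm width.
- carton_sold_barcode (a point): Centre of the white barcode label on the sold carton's end face: 101 mm from the carton's origin along its -y, 23 mm above its underside.
- carton_mid: Closed yellow carton, 59 mm (x) by 201 (y) by 46 high, about 0.15 kg; origin at the centre of its underside, z up. Lies in its tray lane, its y along the tray's x, the end with the white barcode label (its -y) at the tray's -x side. It stays in the lane at tray y = -55 mm.
- carton_end: Closed yellow carton, 59 mm (x) by 201 (y) by 46 high, about 0.15 kg; origin at the centre of its underside, z up. Lies in its tray lane, its y along the tray's x, the end with the white barcode label (its -y) at the tray's -x side. It stays in the lane at tray y = -125 mm.
- scanner: Hands-free counter scanner, fixed: round foot 102 mm wide, its centre 12 mm along its +x from the origin, neck, and a head whose top is about 168 mm above the counter; window to its -x. Origin on the counter, z up.
- scan_head: Tilted scanner head, 86 mm wide, 92 tall: origin at the centre of its window, 122 mm above the counter. -x points out of the glass, 0.35 rad (20 deg) above level; y level along the window's width, z up along the glass; the head lies behind (+x). Label to the glass and square, the carton's y is opposite to this x, its x along this y: it is tipped label-end down 20 deg.
- bell: Bystander, loose, leave it alone: call bell, 76 wide, 60 high mm; origin at the centre of its underside.
- tape_roll: Bystander, loose, leave it alone: roll of tape lying flat, 73 wide, 18 high mm; origin at the centre of its underside.
- stamp: Bystander, loose, leave it alone: wooden hand stamp, 29 x 45, 76 high mm; origin at the centre of its underside.

How it is judged:
By the outcome, as a careful person would: the job done as asked, in the order asked, and still so for the second after the job is handed in, while the arm keeps its last pose, push and grip.
It also fails if it takes over 64 s, if anything falls off the work surface, if the arm or the gripper's body presses on something with over 40 N, if the wrist force passes 120 N, or if a joint passes its speed limit or range.

ROBOT

A 6-joint arm with a two-finger parallel gripper is mounted at the origin on a cart in front of the work surface, level with it; the furniture and walls round the work are solid. World frame = base frame: x ahead of the robot, y to its left, z up, the work surface at z = 0. Lengths are in m, angles in rad, forces in N, time in s.
With the tool pointing down it reaches from about 0.325 to 0.85 m from the base axis. Payload 4.4 kg.
Tool frame: the origin (TCP) lies at the centre of the arm's flange, where the gripper is bolted on; the fingertips stand 199 mm ahead of it and the grasp point (between the pads) lies 180 mm ahead of it; z points along the fingers, y is the line along which they close (so a half turn about z gives the same grasp; the last joint's range is limited). The gripper opens to 94 mm and grips with 3 to 60 N. Pads are 16 mm wide; open, the fingers measure 119 mm over their backs; the gripper's body (75 mm by 177 mm) begins 78 mm behind the grasp point.
Start: joints at [-1.379, 0.207, 1.542, -0, 1.393, -0.15], TCP at [0.193, -0.542, 0.405] pointing down, gripper open.
Joint ranges: [-2.73, 2.73], [-0.86, 2.22], [0.23, 2.46], [-1.11, 4.25], [0.08, 2.63], [-2.82, 2.82]. Speed limits (rad/s): [2.79, 2.79, 3.14, 3.14, 3.14, 3.14].

INTERFACE

Orientations are given as a unit quaternion [x, y, z, w].
In Python, from station import ctrl, read_camera, job, spot_in, place_of gives the robot as it stands.
- The arm moves only by the shell command python3 -m pendant 'ROWS' [OPENING]. ROWS is JSON, a list of rows, each a list of 4 numbers: the shift along the tool's x, y, z in units of 0.5 m (1.0 is 0.5 m), then the turn about the tool's z in units of 45 degrees (1.0 is 45 degrees). A call has 1 to 12 rows; each row is the pose to reach, as a shift and turn from the pose commanded when the call began, along the tool's axes at that moment; what a row does not reach only later rows make up. A row lasts 1/8 s, in which the tool goes at most 62.5 mm and 10.7 degrees, less where a joint would pass 70% of its speed; a pose out of reach is approached as far as the arm can. A call with a number of a shift or a turn outside -1 to 1 is refused whole. A call with a gripper value outside its range is refused whole. OPENING is the opening, from 0 (shut) to 1 (fully open), set as the call begins (- or left out, the last holds). The fingers move at their own pace and stop on an object; the grip force is fixed at half the most. Time passes only in rows, so rows that repeat a pose let the fingers close. It gives the time, the measured TCP pose, the force, the opening and the grip force at its end, in the units of the state.
- ctrl.get_state(): the state, without advancing time (a new reading comes with each control period).
- read_camera(name): name is "scene" or "side" or "wrist"; returns a dict with "img" (480x640x3 uint8, red, green, blue), "z_map" (480x640 float32, m along the optical axis (not along the pixel's ray), 0 where there is no reading), "K" (3x3 intrinsics, pixels), "R" (3x3) and "t" (3): a world point X has camera coordinates R X + t; the wrist camera has in their place "hand_eye" (4x4, takes a point from camera to tool coordinates, whose origin is the TCP and whose axes are the flange's). Camera axes: x right, y down, z forward; pixel columns grow to the right and rows downward; lengths in m; the calibration is good to about 2 mm. A picture is of the moment at which its call begins: read the wrist's pose just before it.
- job.finish_job(): hands the job in; it is judged then, once.
Trained networks look in the newest picture that a camera, given by its name, has taken for a name from the list of things; names that differ only in an ending like _2 or _b are one class to them, and where a whole thing is asked for, a point or a joint stands for the part that bears it (a point fixed in the world has none). Each returns a list of dicts, best first, with "score" (0 to 1); they miss things now and then, are a little off and sometimes report something else, mostly with a low value. They report only what shows in the picture. A call takes as long as a camera call.
- spot_in(camera, thing): "xyz" ([x, y, z] in m, in world coordinates, good to about 4 mm: the middle of the surface that is visible of it).
- place_of(camera, thing): "xyz" ([x, y, z] in m, in world coordinates, good to about 4 mm: a listed point, or the origin of a listed thing).
The state is a dict: "time": time; "qpos": joint angles; "qvel": joint speeds; "joint_torque": joint torques, N m; "tcp_pos": TCP position; "orientation": TCP orientation; "wrist_force": force on the tool from outside, world axes, zero at the start; "moment": the same for the moment, N m; "gripper_width": opening from 0.0 (shut) to 1.0 (fully open); "grip_force": force on a finger pad.
Only numpy, scipy, OpenCV 4.12 (cv2) and the standard library are available. Lean on these libraries where they do the work, as an engineer would, in place of code of your own. Each camera call takes 0.05 s, during which the arm holds its last target. There are 200 camera calls.

## Working session

There is one attempt and no reset: what is moved stays moved. The work goes in short steps, Python scripts to look and compute and a shell command to move; the robot and the scene stay as the last step left them, time stands still between calls to the robot, and variables do not carry over. Pictures are saved under pics/ and viewed, at most 10 in all, crops included, and the job is handed in when it is done.

```bash
ls; mkdir -p pics
python3 - <<'E'
from station import *
import cv2,numpy as np
s=ctrl.get_state();print(s['time'],s['tcp_pos'],s['orientation'],s['gripper_width'])
for c in ['scene','side']:
    r=read_camera(c);cv2.imwrite(f'pics/{c}0.png',r['img'][:,:,::-1])
    for n in ['tray','keeper_pivot','keeper_knob','carton_sold','carton_sold_barcode','carton_mid','carton_end','scanner','scan_head','bell','tape_roll','stamp']:
        try:
            print(c,n,[(np.round(d['xyz'],3).tolist(),round(d['score'],2), {k:v for k,v in d.items() if k not in('xyz','score')}) for d in place_of(c,n)[:2]])
        except Exception as e: print(n,e)
E
```

```text
pics
0.0 [ 0.19319079 -0.54118411  0.40349527] [ 9.85347720e-01  1.70553754e-01 -2.79297297e-05 -1.13409583e-03] 0.9999089164133694
scene tray []
scene keeper_pivot [([0.571, -0.112, 0.062], 0.72, {})]
scene keeper_knob [([0.465, -0.008, 0.089], 0.76, {})]
scene carton_sold [([0.56, -0.032, 0.009], 0.72, {})]
scene carton_sold_barcode [([0.461, -0.052, 0.034], 0.79, {}), ([0.464, 0.33, -0.001], 0.22, {})]
scene carton_mid [([0.59, -0.164, 0.011], 0.57, {}), ([0.459, -0.048, 0.032], 0.3, {})]
scene carton_end [([0.593, -0.234, 0.009], 0.63, {})]
scene scanner [([0.601, 0.376, 0.003], 0.61, {})]
scene scan_head [([0.599, 0.36, 0.125], 0.89, {})]
scene bell [([0.466, 0.332, -0.002], 0.85, {})]
scene tape_roll [([0.479, 0.227, -0.0], 0.93, {})]
scene stamp [([0.58, -0.436, 0.002], 0.73, {}), ([0.603, 0.376, 0.003], 0.6, {})]
side tray [([0.578, -0.11, 0.0], 0.64, {}), ([0.465, -0.054, 0.026], 0.62, {})]
side keeper_pivot [([0.573, -0.106, 0.057], 0.78, {}), ([0.587, -0.162, 0.009], 0.52, {})]
side keeper_knob [([0.466, -0.006, 0.087], 0.85, {})]
side carton_sold [([0.562, -0.036, 0.01], 0.98, {})]
side carton_sold_barcode [([0.463, -0.054, 0.03], 0.85, {})]
side carton_mid [([0.59, -0.161, 0.006], 0.64, {})]
side carton_end [([0.596, -0.231, 0.013], 0.77, {}), ([0.564, -0.035, 0.01], 0.42, {})]
side scanner [([0.6, 0.374, -0.002], 0.7, {}), ([0.598, 0.359, 0.124], 0.67, {})]
side scan_head [([0.598, 0.359, 0.122], 0.91, {})]
side bell [([0.463, 0.329, -0.003], 0.52, {})]
side tape_roll [([0.484, 0.225, -0.004], 0.73, {})]
side stamp [([0.581, -0.44, -0.003], 0.92, {})]
```

View pics/scene0.png

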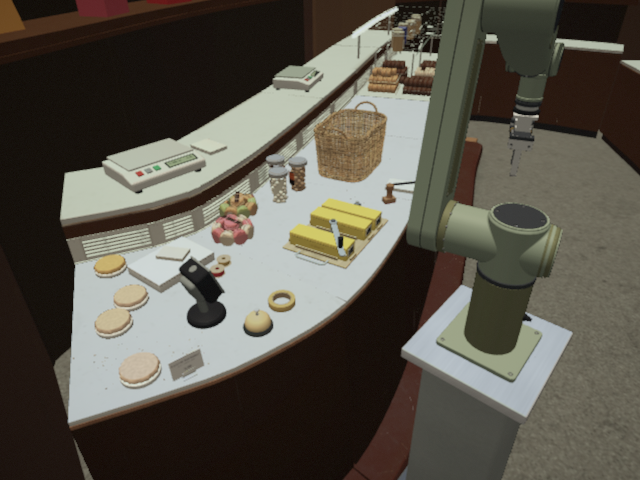

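View pics/side0.png

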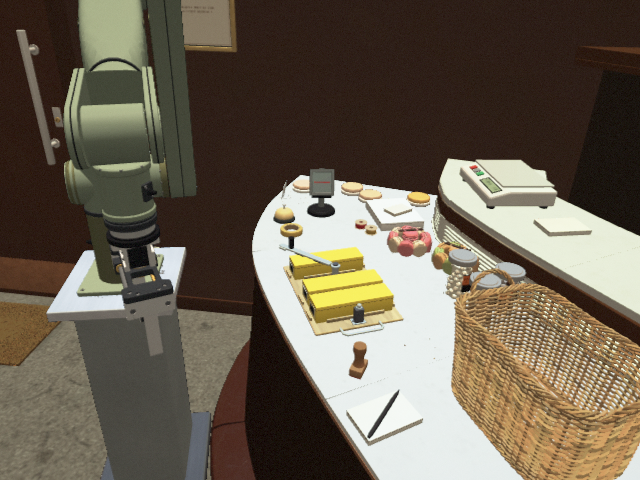

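The scene view shows the scanner at about (203,292), the tray around (335,235) with the bar over the near carton, and the bell and tape roll at (258,322) and (282,300). In the side view the scanner glass faces the tray at (321,183). The stamp is at (359,360).

Next I'll refine the tray frame and the glass plane from depth.

```bash
cat > h.py <<'E'
import numpy as np,cv2
from station import *
from scipy.spatial.transform import Rotation as Ro
def cloud(r,T=None):
    z=r['z_map'];v,u=np.mgrid[:480,:640];K=r['K']
    P=np.stack([(u-K[0,2])/K[0,0]*z,(v-K[1,2])/K[1,1]*z,z],-1)
    if 'R' in r: W=(P-r['t'])@r['R']
    else:
        P=P@r['hand_eye'][:3,:3].T+r['hand_eye'][:3,3]
        W=P@T[0].T+T[1]
    W[z==0]=np.nan
    return W
def yellow(r):
    h=cv2.cvtColor(np.ascontiguousarray(r['img']),cv2.COLOR_RGB2HSV)
    return (h[...,0]>20)&(h[...,0]<34)&(h[...,1]>140)&(h[...,2]>90)
def pose():
    s=ctrl.get_state();return Ro.from_quat(s['orientation']).as_matrix(),np.array(s['tcp_pos']),s
def goto(grasp,psi):
    """units for grasp point (world) & tool-x yaw psi (deg)"""
    R,p,s=pose();g=p+R[:,2]*.18
    d=R.T@(np.array(grasp)-g)/.5
    cur=np.degrees(np.arctan2(R[1,0],R[0,0]))
    t=-((psi-cur+180)%360-180)/45
    print('t',round(s['time'],2),'g',g.round(4),'psi',cur.round(2),'-> row',d.round(4),'turn',round(t,3))
E
python3 - <<'E'
from h import *
for c in ['side','scene']:
    r=read_camera(c);W=cloud(r)
    m=yellow(r)&(W[...,2]>.048)&(W[...,2]<.064)&(W[...,0]>.4)&(W[...,0]<.75)&(W[...,1]>-.3)&(W[...,1]<.03)
    n,l,st,ce=cv2.connectedComponentsWithStats(m.astype(np.uint8))
    for i in range(1,n):
        if st[i,4]>80:
            q=W[l==i];rc=cv2.minAreaRect(q[:,:2].astype(np.float32));print(c,st[i,4],np.round(rc[0],3),np.round(rc[1],3),round(rc[2],1),q[:,2].mean().round(4))
    a=np.abs(W-[.5985,.3595,.123]).max(-1)<.04
    q=W[a]
    # ransac plane
    rng=np.random.default_rng(0);best=None
    for _ in range(400):
        s=q[rng.choice(len(q),3,False)];nn=np.cross(s[1]-s[0],s[2]-s[0]);nn/=np.linalg.norm(nn)+1e-12
        k=np.abs((q-s[0])@nn)<.0025
        if best is None or k.sum()>best.sum():best=k
    q2=q[best];cc=q2.mean(0);nn=np.linalg.svd(q2-cc)[2][2];nn*=-np.sign(nn[1])
    print(c,'glass',len(q),len(q2),cc.round(4),nn.round(3),'yaw',np.degrees(np.arctan2(nn[1],nn[0])).round(1),'el',np.degrees(np.arcsin(nn[2])).round(1), (((np.array([.5985,.3595,.123])-cc)@nn)*1e3).round(1))
    # counter front edge
goto([.4655,-.007,.15],100)
E
```

```text
side 424 [ 0.594 -0.032] [0.13 0.06] 8.3 0.0543
side 237 [ 0.5   -0.052] [0.074 0.056] 9.7 0.0537
side 2311 [ 0.589 -0.197] [0.203 0.137] 10.8 0.0542
side glass 571 278 [0.5995 0.3619 0.1226] [-0.056 -0.939  0.338] yaw -93.4 el 19.8 2.4
scene glass 360 174 [0.5603 0.3864 0.1224] [ 0.999 -0.05  -0.012] yaw -2.9 el -0.7 39.5
t 1.4 g [ 0.1933 -0.5416  0.2247] psi 19.64 -> row [ 0.8721 -0.8239  0.1493] turn -1.786
```

The tray yaw is about 10.5°, with the pivot at (0.5725, -0.1085). The glass centre is near (0.599, 0.3605, 0.1225), facing yaw -93° with a 20° tilt.

I'll move above the knob.

```bash
python3 -m pendant '[[0.872,-0.824,0.05,-1],[0.872,-0.824,0.05,-1],[0.872,-0.824,0.05,-1],[0.872,-0.824,0.05,-1],[0.872,-0.824,0.05,-1],[0.872,-0.824,0.05,-1],[0.872,-0.824,0.05,-1],[0.872,-0.824,0.05,-1],[0.872,-0.824,0.05,-1],[0.872,-0.824,0.05,-1],[0.872,-0.824,0.05,-1],[0.872,-0.824,0.05,-1]]' 0.6; python3 -m pendant '[[0,0,0,-0.786],[0,0,0,-0.786],[0,0,0,-0.786],[0,0,0,-0.786],[0,0,0,-0.786]]'
python3 - <<'E'
from h import *
goto([.4655,-.007,.092],100)
R,p,s=pose()
r=read_camera('wrist');cv2.imwrite('pics/w1.png',r['img'][:,:,::-1])
for n in ['keeper_knob','keeper_pivot','carton_sold','carton_sold_barcode','tray']: print(n,[(np.round(d['xyz'],4).tolist(),round(d['score'],2)) for d in place_of('wrist',n)[:2]])
E
```

```text
time: 2.9
tcp_pos: [0.4652, -0.0073, 0.3796]
orientation: [0.845, 0.535, -0.0, 0.0]
wrist_force: [0.4, -1.3, 0.0]
gripper_width: 0.598
grip_force: 0.0
time: 3.52
tcp_pos: [0.465, -0.0084, 0.3798]
orientation: [0.644, 0.765, -0.0, 0.0]
wrist_force: [0.5, 0.0, 0.0]
gripper_width: 0.6
grip_force: 0.0
t 3.52 g [ 0.4651 -0.0084  0.1998] psi 99.82 -> row [0.0028 0.0014 0.2156] turn -0.004
keeper_knob [([0.4679, -0.0052, 0.0882], 0.6)]
keeper_pivot []
carton_sold [([0.5616, -0.0331, 0.0092], 0.61)]
carton_sold_barcode [([0.4614, -0.0549, 0.0311], 0.97)]
tray []
```

View pics/w1.png

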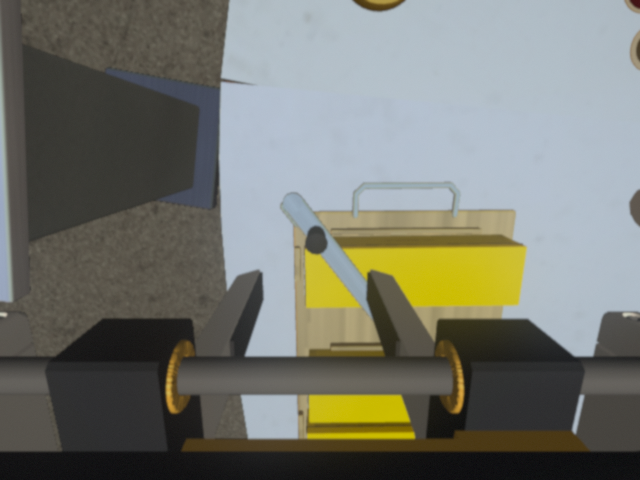

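The wrist view shows the black knob at (316,240), between the fingers and straddled by them. I'll descend and pinch it.

```bash
python3 -m pendant '[[0.005,-0.002,0.1,0],[0.005,-0.002,0.2,0],[0.005,-0.002,0.215,0],[0.005,-0.002,0.215,0]]'; python3 -m pendant '[[0,0,0,0],[0,0,0,0],[0,0,0,0],[0,0,0,0],[0,0,0,0]]' 0
python3 - <<'E'
from h import *
R,p,s=pose();g=p+R[:,2]*.18
P=np.array([.5725,-.1085]);print(g,np.linalg.norm(g[:2]-P),np.degrees(np.arctan2(*(g[:2]-P)[::-1])))
th0=np.arctan2(*(g[:2]-P)[::-1]);r0=.15
for tray in [10.5]:
  for th in list(np.arange(np.degrees(th0)+12,280,12))+[279.5]:
    q=P+r0*np.array([np.cos(np.radians(th)),np.sin(np.radians(th))])
    print(round(th,1),(R.T@np.r_[q-g[:2],0]/.5).round(3))
E
```

```text
time: 4.32
tcp_pos: [0.4644, -0.0047, 0.2727]
orientation: [0.643, 0.766, 0.0, 0.0]
wrist_force: [0.2, -1.4, 0.1]
gripper_width: 0.599
grip_force: 0.0
time: 4.95
tcp_pos: [0.4643, -0.0048, 0.2725]
orientation: [0.643, 0.766, 0.0, 0.001]
wrist_force: [-0.2, -0.7, 0.9]
gripper_width: 0.168
grip_force: 30.0
[ 0.46446539 -0.00482189  0.092494  ] 0.14973518787129345 136.17883130151597
148.2 [-0.042 -0.047 -0.   ]
160.2 [-0.093 -0.084 -0.   ]
172.2 [-0.15  -0.109 -0.   ]
184.2 [-0.211 -0.122 -0.   ]
196.2 [-0.274 -0.122  0.   ]
208.2 [-0.335 -0.108  0.   ]
220.2 [-0.393 -0.083  0.   ]
232.2 [-0.443 -0.046  0.   ]
244.2 [-0.485  0.001  0.   ]
256.2 [-0.516  0.056  0.   ]
268.2 [-0.535  0.115  0.   ]
279.5 [-0.542  0.174  0.   ]
```

```bash
python3 -m pendant '[[-0.042,-0.047,0,0],[-0.093,-0.084,0,0],[-0.15,-0.109,0,0],[-0.211,-0.122,0,0],[-0.274,-0.122,0,0],[-0.335,-0.108,0,0],[-0.393,-0.083,0,0],[-0.443,-0.046,0,0],[-0.485,0.001,0,0],[-0.516,0.056,0,0],[-0.531,0.1,0,0],[-0.531,0.1,0,0]]'
python3 - <<'E'
from h import *
R,p,s=pose();g=p+R[:,2]*.18
P=np.array([.5725,-.1085]);print(g,np.linalg.norm(g[:2]-P),np.degrees(np.arctan2(*(g[:2]-P)[::-1])))
for th in [270,274,276,278,279.5,281]:
    q=P+.15*np.array([np.cos(np.radians(th)),np.sin(np.radians(th))])
    print(th,(R.T@np.r_[q-g[:2],0]/.5).round(4))
E
```

```text
time: 6.45
tcp_pos: [0.5606, -0.2598, 0.2729]
orientation: [0.642, 0.766, -0.002, 0.002]
wrist_force: [-2.2, -6.1, 2.7]
gripper_width: 0.165
grip_force: 30.0
[ 0.56079317 -0.26091839  0.09290243] 0.1528673110404037 -94.39210569342843
270 [ 0.0007  0.0239 -0.    ]
274 [-0.0023  0.0446  0.    ]
276 [-0.0032  0.0551  0.    ]
278 [-0.0038  0.0655  0.    ]
279.5 [-0.004   0.0734  0.    ]
281 [-0.0039  0.0812  0.    ]
```

```bash
python3 -m pendant '[[0.003,0.024,0,0],[0.001,0.045,0,0],[0,0.055,0,0],[0,0.06,0,0],[0,0.066,0,0],[0,0.073,0,0],[0,0.076,0,0],[0,0.078,0,0]]'
python3 - <<'E'
from h import *
R,p,s=pose();g=p+R[:,2]*.18
P=np.array([.5725,-.1085]);print(g,np.linalg.norm(g[:2]-P),np.degrees(np.arctan2(*(g[:2]-P)[::-1])))
E
```

```text
time: 7.45
tcp_pos: [0.5983, -0.2555, 0.2733]
orientation: [0.643, 0.766, -0.003, 0.006]
wrist_force: [3.4, -13.0, -3.4]
gripper_width: 0.165
grip_force: 30.0
[ 0.59922089 -0.25770052  0.09333344] 0.15157440820913093 -79.846324880244
```

```bash
python3 -m pendant '[[0.004,0.004,0,0],[0.004,0.008,0,0],[0.004,0.008,0,0]]'
python3 -m pendant '[[0.004,0.008,0,0],[0.004,0.008,0,0],[0.004,0.008,0,0],[0.004,0.008,-0.15,0],[0.004,0.008,-0.3,0],[0.004,0.008,-0.3,0]]' 0.5
python3 - <<'E'
from h import *
r=read_camera('side');cv2.imwrite('pics/s2.png',cv2.resize(r['img'][220:360,260:420,::-1],None,fx=4,fy=4))
print(place_of('side','keeper_knob')[:1],place_of('side','keeper_pivot')[:1])
r=read_camera('wrist');
W=cloud(r,pose()[:2])
g=(W[...,2]>.06)&(W[...,2]<.075)&(np.hypot(W[...,0]-.5725,W[...,1]+.1085)<.21)
q=W[g];print(len(q),cv2.minAreaRect(q[:,:2].astype(np.float32)));print(place_of('wrist','keeper_knob')[:1])
cv2.imwrite('pics/w2.png',r['img'][:,:,::-1])
E
```

```text
time: 7.82
tcp_pos: [0.6018, -0.2541, 0.2732]
orientation: [0.643, 0.766, -0.005, 0.007]
wrist_force: [0.7, -19.4, -4.4]
gripper_width: 0.169
grip_force: 30.0
time: 8.57
tcp_pos: [0.6058, -0.245, 0.4278]
orientation: [0.642, 0.766, 0.001, 0.004]
wrist_force: [0.3, -0.9, 0.2]
gripper_width: 0.5
grip_force: 0.0
[{'xyz': [0.6039, -0.2559, 0.0875], 'score': 0.74}] [{'xyz': [0.5753, -0.1073, 0.0578], 'score': 0.78}]
3992 ((0.5889853239059448, -0.19525861740112305), (0.024740051478147507, 0.20271722972393036), 10.083685874938965)
[{'xyz': [0.5999, -0.259, 0.0861], 'score': 0.69}]
```

View pics/s2.png

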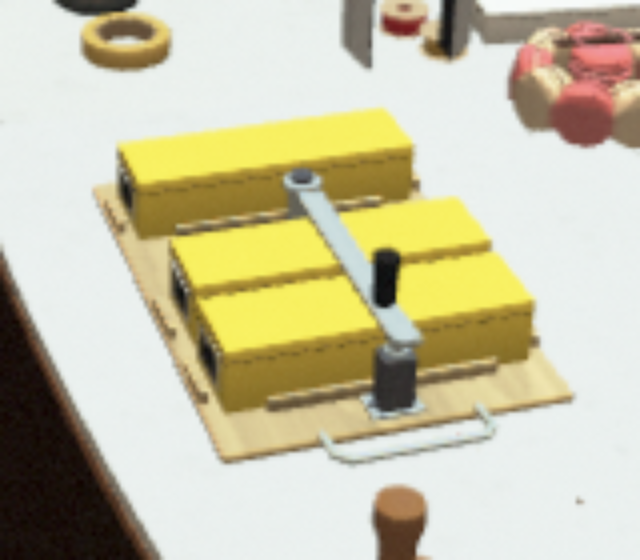

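View pics/w2.png

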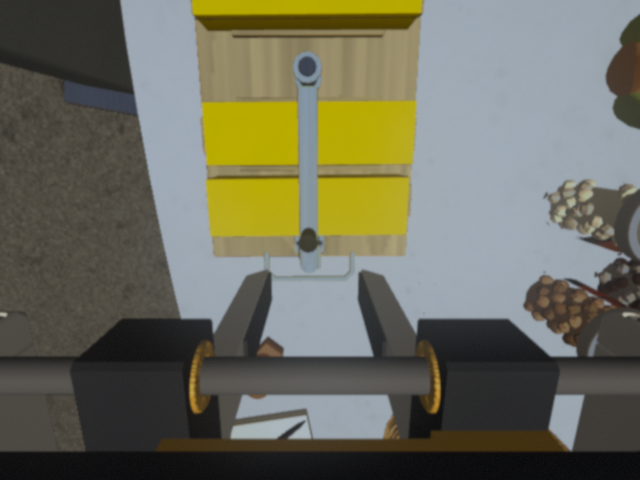

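The bar now runs from the pivot at (308,67) to the catch at (309,260), square across both cartons, so it is shut. Next I'll turn the gripper over the sold carton so that tool x points to its label.

Run:
```python
from h import *
goto([.5637,-.034,.15],190.5)
```

```text
t 8.82 g [ 0.6041 -0.2444  0.2399] psi 100.04 -> row [ 0.4279 -0.0057  0.1809] turn -2.01
```

```bash
python3 -m pendant '[[0.428,-0.006,0,-1],[0.428,-0.006,0,-1],[0.428,-0.006,0,-1],[0.428,-0.006,0,-1],[0.428,-0.006,0,-1]]' 1; python3 -m pendant '[[0,0,0.05,-1],[0,0,0.1,-1],[0,0,0.15,-1],[0,0,0.18,-1],[0,0,0.18,-1],[0,0,0.18,-1]]'
python3 - <<'E'
from h import *
goto([.5637,-.034,.045],190.5)
r=read_camera('wrist');W=cloud(r,pose()[:2])
m=yellow(r)&(W[...,2]>.048)&(W[...,2]<.064)
n,l,st,ce=cv2.connectedComponentsWithStats(m.astype(np.uint8))
for i in range(1,n):
    if st[i,4]>300:
        q=W[l==i];rc=cv2.minAreaRect(q[:,:2].astype(np.float32));print(st[i,4],np.round(rc[0],4),np.round(rc[1],3),round(rc[2],1),q[:,2].mean().round(4),q.min(0).round(3),q.max(0).round(3))
cv2.imwrite('pics/w3.png',r['img'][:,:,::-1])
print([ (d['xyz'],d['score']) for d in place_of('wrist','carton_sold')])
E
```

```text
time: 9.45
tcp_pos: [0.5639, -0.0331, 0.4195]
orientation: [0.299, 0.954, -0.0, -0.002]
wrist_force: [0.2, -0.0, 0.0]
gripper_width: 0.986
grip_force: 0.0
time: 10.2
tcp_pos: [0.5651, -0.036, 0.332]
orientation: [-0.085, 0.996, -0.0, -0.0]
wrist_force: [-0.3, 0.6, 0.1]
gripper_width: 1.001
grip_force: 0.0
t 10.2 g [ 0.565 -0.036  0.152] psi -170.22 -> row [0.0018 0.0045 0.214 ] turn -0.016
10652 [ 0.5452 -0.2408] [0.095 0.06 ] 9.3 0.0565 [ 0.494 -0.269  0.048] [ 0.597 -0.204  0.059]
19506 [ 0.5604 -0.0362] [0.196 0.058] 10.7 0.0568 [ 0.459 -0.082  0.054] [0.661 0.009 0.06 ]
10835 [ 0.5344 -0.1722] [0.092 0.059] 10.3 0.0566 [ 0.484 -0.209  0.049] [ 0.584 -0.135  0.059]
4374 [ 0.6352 -0.2248] [0.05  0.059] 10.6 0.0565 [ 0.606 -0.258  0.048] [ 0.662 -0.192  0.06 ]
4579 [ 0.6385 -0.1531] [0.081 0.058] 10.0 0.0568 [ 0.594 -0.188  0.048] [ 0.683 -0.128  0.059]
[([0.563, -0.0348, 0.0123], 0.86)]
```

View pics/w3.png

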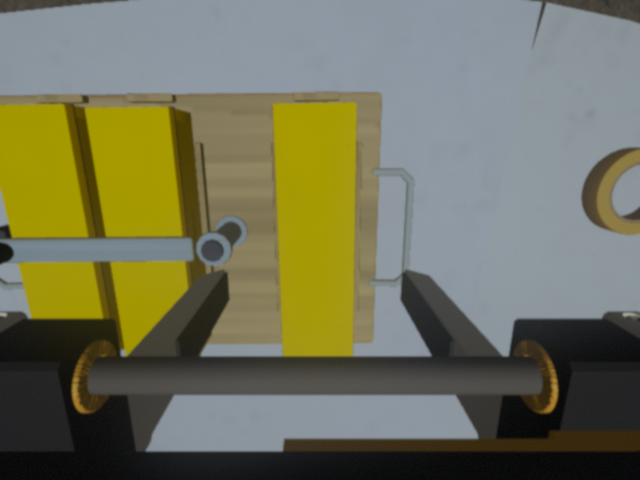

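The sold carton is centred between the fingers at column 315. The post cap at (213,248) sits close to the left finger's path, so I'll narrow the opening before descending.

```bash
python3 -m pendant '[[0,0.002,0.06,-0.016],[0,0.002,0.12,-0.016],[0,0.002,0.18,-0.016],[0,0.002,0.214,-0.016],[0,0.002,0.214,-0.016]]' 0.82;  python3 -m pendant '[[0,0,0,0],[0,0,0,0],[0,0,0,0],[0,0,0,0],[0,0,0,0]]' 0.3; python3 -m pendant '[[0,0,-0.02,0],[0,0,-0.06,0],[0,0,-0.12,0],[0,0,-0.2,0],[0,0,-0.24,0],[0,0,-0.24,0]]'
python3 - <<'E'
from h import *
R,p,s=pose();g=p+R[:,2]*.18;print(g, R[:,0])
for c in ['side','scene']:
    r=read_camera(c);W=cloud(r)
    m=yellow(r)&(np.abs(W-g).max(-1)<.13)&(W[...,2]>.1)
    q=W[m];print(c,len(q))
    rel=(q-g)@R; print(rel.min(0).round(3),rel.max(0).round(3))
    print('label',place_of(c,'carton_sold_barcode')[:1],'origin',place_of(c,'carton_sold')[:1])
cv2.imwrite('pics/s4.png',cv2.resize(read_camera('side')['img'][150:350,220:460,::-1],None,fx=3,fy=3))
E
```

```text
time: 10.92
tcp_pos: [0.5643, -0.0341, 0.2244]
orientation: [-0.093, 0.996, 0.0, -0.001]
wrist_force: [0.3, 0.1, 0.3]
gripper_width: 0.819
grip_force: 0.0
time: 11.55
tcp_pos: [0.5654, -0.0343, 0.2266]
orientation: [-0.094, 0.996, -0.0, 0.001]
wrist_force: [0.0, 0.3, 6.3]
gripper_width: 0.616
grip_force: 30.0
time: 12.3
tcp_pos: [0.5651, -0.0342, 0.3472]
orientation: [-0.094, 0.996, -0.001, 0.002]
wrist_force: [0.3, -0.6, -0.7]
gripper_width: 0.615
grip_force: 30.0
[ 0.56581878 -0.03436528  0.16715871] [-0.98250362 -0.18620588 -0.00374347]
side 1529
[-0.094 -0.034 -0.015] [0.108 0.033 0.038]
label [{'xyz': [0.4645, -0.0574, 0.1508], 'score': 0.78}] origin [{'xyz': [0.5629, -0.0345, 0.1306], 'score': 0.84}]
scene 658
[-0.092 -0.027 -0.006] [0.109 0.036 0.041]
label [{'xyz': [0.4581, -0.0463, 0.151], 'score': 0.66}] origin [{'xyz': [0.5596, -0.0316, 0.1259], 'score': 0.57}]
```

View pics/s4.png

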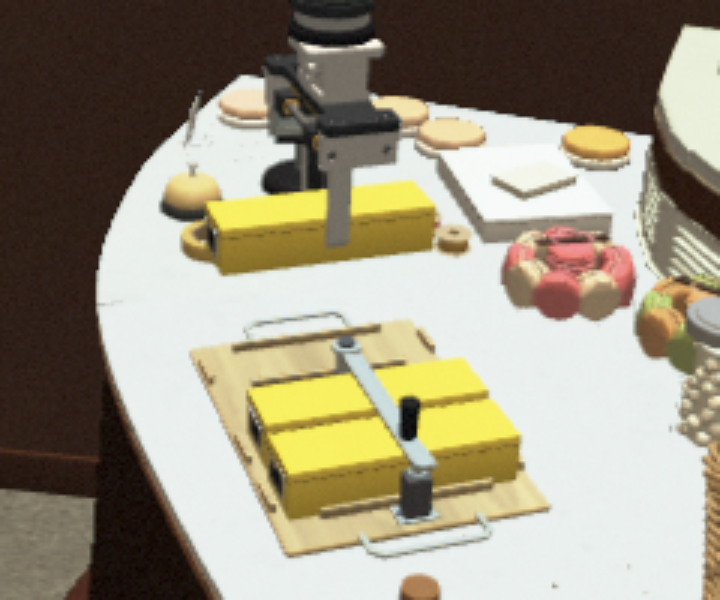

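The carton hangs level in the grip and the tray is clear. The tool only ever points down, so I'll tip the carton in the grip by pressing its tail underside gently on the fixed hinge post. That drives the label end down over the empty lane.

```bash
python3 -m pendant '[[0,0,0,1],[0,0,0,1],[0,0,0,1],[0,0,0,1],[0,0,0,1]]'; python3 -m pendant '[[0,0,0,1],[0,0,0,1],[0,0,0,1],[0,0,0,1],[0,0,0,1]]'
python3 - <<'E'
from h import *
goto([.5634,-.0593,.12],100.5)
print([0,0,.4]/np.ones(3))
E
```

```text
time: 13.28
tcp_pos: [0.5645, -0.0341, 0.3445]
orientation: [0.294, 0.956, -0.0, -0.001]
wrist_force: [0.1, 0.6, 0.1]
gripper_width: 0.614
grip_force: 30.0
time: 13.9
tcp_pos: [0.5646, -0.0341, 0.3448]
orientation: [0.637, 0.771, -0.0, -0.0]
wrist_force: [0.5, -0.2, -1.4]
gripper_width: 0.618
grip_force: 30.0
t 13.9 g [ 0.5645 -0.0341  0.1648] psi 100.84 -> row [-0.0491 -0.0115  0.0896] turn 0.008
[0.  0.  0.4]
```

```bash
python3 -m pendant '[[-0.049,-0.008,0.04,0],[-0.049,-0.008,0.085,0],[-0.049,-0.008,0.085,0]]';  python3 -m pendant '[[0,0,0.01,0],[0,0,0.02,0],[0,0,0.03,0],[0,0,0.03,0]]'; python3 -m pendant '[[0,0,0.01,0],[0,0,0.02,0],[0,0,0.02,0]]'
cat >> h.py <<'E'
def tilt():
    """held carton from wrist+side depth: plane of top face in tool frame"""
    R,p,s=pose();g=p+R[:,2]*.18
    for c in ['wrist','side','scene']:
        r=read_camera(c);W=cloud(r,(R,p))
        m=yellow(r)&(np.abs(W-g).max(-1)<.13)
        q=(W[m]-g)@R
        q=q[(np.abs(q[:,1])<.036)]
        if len(q)<60: print(c,len(q));continue
        rng=np.random.default_rng(0);best=None
        for _ in range(300):
            a=q[rng.choice(len(q),3,False)];n=np.cross(a[1]-a[0],a[2]-a[0]);n/=np.linalg.norm(n)+1e-12
            if abs(n[2])<.7: continue
            k=np.abs((q-a[0])@n)<.003
            if best is None or k.sum()>best.sum():best=k
        b=q[best];cc=b.mean(0);n=np.linalg.svd(b-cc)[2][2];n*=-np.sign(n[2])
        print(c,len(q),len(b),'tilt label-down deg',np.degrees(np.arctan2(n[0],-n[2])).round(1),'roll',np.degrees(np.arctan2(n[1],-n[2])).round(1),'dist top above grip mm',(cc@n*1e3).round(1))
        e=np.array([-n[2],0,n[0]]);e/=np.linalg.norm(e)
        u=b@e;print('   along',np.percentile(u,[.5,99.5]).round(4),'cc',cc.round(3))
E
python3 - <<'E'
from h import *
tilt();print(pose()[1])
E
```

```text
time: 14.28
tcp_pos: [0.5642, -0.0589, 0.3004]
orientation: [0.637, 0.771, -0.001, -0.002]
wrist_force: [0.1, -0.4, -1.1]
gripper_width: 0.616
grip_force: 30.0
time: 14.78
tcp_pos: [0.5657, -0.0584, 0.2887]
orientation: [0.638, 0.77, 0.001, 0.0]
wrist_force: [0.2, 2.2, 2.6]
gripper_width: 0.612
grip_force: 30.0
time: 15.15
tcp_pos: [0.5656, -0.0577, 0.2793]
orientation: [0.638, 0.77, 0.001, -0.0]
wrist_force: [-2.3, 5.5, 8.1]
gripper_width: 0.613
grip_force: 30.0Traceback (most recent call last):
  File "<stdin>", line 2, in <module>
  File "h.py", line 40, in tilt
    b=q[best];cc=b.mean(0);n=np.linalg.svd(b-cc)[2][2];n*=-np.sign(n[2])
                             ~~~~~~~~~~~~~^^^^^^
    u, s, vh = gufunc(a, signature=signature)
               ~~~~~~^^^^^^^^^^^^^^^^^^^^^^^^
numpy._core._exceptions._ArrayMemoryError: Unable to allocate 13.4 GiB for an array with shape (42383, 42383) and data type float64
```

```bash
sed -i 's/svd(b-cc)\[2\]/svd(b-cc,full_matrices=False)[2]/' h.py
python3 - <<'E'
from h import *
tilt();print(pose()[1])
E
```

```text
wrist 43163 42375 tilt label-down deg 10.3 roll 0.0 dist top above grip mm 12.9
   along [-0.0619  0.1048] cc [ 0.033 -0.    -0.007]
side 1167 440 tilt label-down deg 10.3 roll -0.6 dist top above grip mm 11.4
   along [-0.0963  0.093 ] cc [-0.017 -0.003 -0.015]
scene 381 60 tilt label-down deg 1.3 roll 42.8 dist top above grip mm -24.0
   along [-0.0917  0.1074] cc [ 0.016 -0.028  0.008]
[ 0.56560442 -0.05767883  0.27926195]
```

The press works: the carton is at 10.3°. I'll continue.

```bash
python3 -m pendant '[[0,0,0.005,0],[0,0,0.01,0],[0,0,0.014,0],[0,0,0.014,0]]'
python3 - <<'E'
from h import *
tilt();print(pose()[1])
E
```

```text
time: 15.85
tcp_pos: [0.5657, -0.0576, 0.2726]
orientation: [0.638, 0.77, 0.001, -0.0]
wrist_force: [-3.6, 6.9, 10.1]
gripper_width: 0.616
grip_force: 30.0
wrist 42700 41896 tilt label-down deg 16.1 roll 0.0 dist top above grip mm 15.2
   along [-0.0584  0.1063] cc [ 0.032 -0.    -0.006]
side 1050 304 tilt label-down deg 15.9 roll 0.4 dist top above grip mm 14.0
   along [-0.0934  0.0985] cc [-0.016 -0.002 -0.019]
scene 333 61 tilt label-down deg -7.2 roll 47.8 dist top above grip mm -44.7
   along [-0.0908  0.1039] cc [ 0.014 -0.025  0.037]
[ 0.56565144 -0.0575677   0.27259915]
```

```bash
python3 -m pendant '[[0,0,0.005,0],[0,0,0.0105,0],[0,0,0.0105,0],[0,0,0.0105,0]]'; python3 -m pendant '[[0,0,-0.04,0],[0,0,-0.1,0],[0,0,-0.2,0],[0,0,-0.3,0],[0,0,-0.3,0]]'
python3 - <<'E'
from h import *
tilt();R,p,s=pose();print(p+R[:,2]*.18,s['time'])
for c in ['side','scene']: print([(np.array(d['xyz']).round(4),round(d['score'],2)) for n in('carton_sold_barcode','carton_sold') for d in place_of(c,n)[:1]])
E
```

```text
time: 16.5
tcp_pos: [0.5657, -0.0577, 0.2673]
orientation: [0.638, 0.77, 0.001, -0.0]
wrist_force: [-2.7, 6.4, 9.3]
gripper_width: 0.614
grip_force: 30.0
time: 17.12
tcp_pos: [0.5667, -0.0593, 0.421]
orientation: [0.638, 0.77, 0.002, 0.005]
wrist_force: [-0.1, -1.2, -0.6]
gripper_width: 0.612
grip_force: 30.0
wrist 41911 41331 tilt label-down deg 20.7 roll 0.0 dist top above grip mm 17.0
   along [-0.0566  0.1073] cc [ 0.032 -0.    -0.006]
side 749 126 tilt label-down deg 19.2 roll -0.0 dist top above grip mm 12.2
   along [-0.0906  0.0948] cc [-0.037 -0.01  -0.026]
scene 325 68 tilt label-down deg 11.6 roll 69.9 dist top above grip mm -35.0
   along [-0.0911  0.1106] cc [ 0.021 -0.032  0.02 ]
[ 0.56429112 -0.0587611   0.23380004] 17.275
[(array([0.5535, 0.0388, 0.1889]), 0.61), (array([ 0.568 , -0.0596,  0.2049]), 0.97)]
[(array([0.5441, 0.0422, 0.1931]), 0.77), (array([ 0.5656, -0.0593,  0.2008]), 0.84)]
```

The tip is now about 20°. I'll move to a standoff in front of the scanner at the final yaw, then re-measure at rest.

Run:
```python
from h import *
goto([.5888,.148,.21],86.8)
```

```text
t 17.48 g [ 0.5641 -0.0587  0.2332] psi 100.73 -> row [0.3969 0.1256 0.0466] turn 0.31
```

```bash
python3 -m pendant '[[0.05,0.02,0,0.05],[0.12,0.04,0.01,0.1],[0.2,0.06,0.02,0.2],[0.28,0.09,0.03,0.3],[0.35,0.115,0.04,0.31],[0.385,0.124,0.046,0.31],[0.397,0.126,0.046,0.31],[0.397,0.126,0.046,0.31],[0.397,0.126,0.046,0.31]]'
cat > m.py <<'E'
from h import *
tilt();R,p,s=pose();print('g',p+R[:,2]*.18,'zaxis',R[:,2].round(4),s['time'],s['wrist_force'])
for c in ['side','scene']:
  print(c,[(n,np.array(d['xyz']).round(4),round(d['score'],2)) for n in('carton_sold_barcode','carton_sold','scan_head','bell','tape_roll') for d in place_of(c,n)[:1]])
r=read_camera('side');W=cloud(r)
q=W[np.abs(W-[.599,.3605,.1225]).max(-1)<.045];q=q[~np.isnan(q[:,0])]
rng=np.random.default_rng(0);best=None
for _ in range(600):
    a=q[rng.choice(len(q),3,False)];n=np.cross(a[1]-a[0],a[2]-a[0]);n/=np.linalg.norm(n)+1e-12
    if abs(n[1])<.8: continue
    k=np.abs((q-a[0])@n)<.002
    if best is None or k.sum()>best.sum():best=k
b=q[best];cc=b.mean(0);n=np.linalg.svd(b-cc,full_matrices=False)[2][2];n*=-np.sign(n[1])
print('glass',len(q),len(b),cc.round(4),n.round(3),np.degrees([np.arctan2(n[1],n[0]),np.arcsin(n[2])]).round(1),b.min(0).round(3),b.max(0).round(3))
E
python3 m.py; python3 -c "
from h import *
cv2.imwrite('pics/s5.png',cv2.resize(read_camera('side')['img'][130:290,230:430,::-1],None,fx=3.5,fy=3.5))"
```

```text
time: 18.6
tcp_pos: [0.5903, 0.1467, 0.3927]
orientation: [0.727, 0.686, -0.0, 0.0]
wrist_force: [0.1, 0.2, -1.5]
gripper_width: 0.615
grip_force: 30.0
wrist 41801 41188 tilt label-down deg 20.7 roll 0.0 dist top above grip mm 17.0
   along [-0.0567  0.1072] cc [ 0.031  0.    -0.006]
side 358 112 tilt label-down deg -50.3 roll -9.9 dist top above grip mm 83.3
   along [-0.055  -0.0126] cc [-0.083 -0.004 -0.03 ]
scene 627 115 tilt label-down deg 15.9 roll 61.0 dist top above grip mm -32.8
   along [-0.0878  0.1075] cc [ 0.013 -0.028  0.021]
g [0.59038863 0.14687471 0.21269595] zaxis [ 4.e-04 -1.e-04 -1.e+00] 18.75 [ 0.28961204 -0.22556403 -1.21958642]
side [('carton_sold_barcode', array([0.6003, 0.2448, 0.1645]), 0.84), ('carton_sold', array([0.5928, 0.1444, 0.1822]), 0.9), ('scan_head', array([0.6012, 0.3627, 0.1212]), 0.68), ('bell', array([ 0.4633,  0.3256, -0.0008]), 0.77), ('tape_roll', array([ 0.4826,  0.227 , -0.0032]), 0.57)]
scene [('carton_sold_barcode', array([0.5966, 0.2498, 0.1684]), 0.71), ('carton_sold', array([0.5901, 0.1479, 0.1821]), 0.85), ('scan_head', array([0.5996, 0.3623, 0.1222]), 0.69), ('bell', array([ 0.466 ,  0.3278, -0.0016]), 0.77), ('tape_roll', array([ 0.4793,  0.2279, -0.0018]), 0.74)]
glass 320 117 [0.5863 0.3611 0.1187] [-0.121 -0.929  0.349] [-97.4  20.4] [0.554 0.34  0.078] [0.637 0.38  0.163]
```

View pics/s5.png

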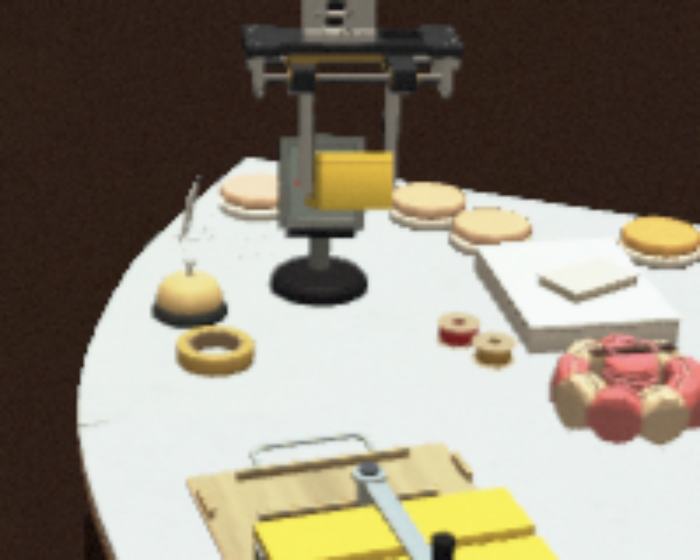

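The carton is tipped label-down in front of the glass at (320,180), and the bell, tape roll and reels are untouched. The wrist fit and the networks agree on the label position to about 3 mm. This is the final approach.

```bash
python3 -m pendant '[[0.01,-0.002,0.008,0],[0.03,-0.005,0.018,0],[0.05,-0.007,0.028,0],[0.063,-0.007,0.031,0],[0.063,-0.007,0.031,0],[0.063,-0.007,0.031,0],[0.063,-0.007,0.031,0],[0.063,-0.007,0.031,0]]'
python3 - <<'E'
from h import *
R,p,s=pose();g=p+R[:,2]*.18;print(g,np.degrees(np.arctan2(R[1,0],R[0,0])),s['qvel'].round(3) if hasattr(s['qvel'],'round') else s['qvel'])
tilt()
r=read_camera('scene');W=cloud(r)
for c in ['side','scene']:
  read_camera(c)
  print(c,[(n,np.array(d['xyz']).round(4),round(d['score'],2)) for n in('carton_sold_barcode','carton_sold','scan_head','keeper_knob') for d in place_of(c,n)[:1]])
# scanner head side face vs carton side face (scene camera): plane normals
def fit(q):
    rng=np.random.default_rng(0);best=None
    for _ in range(600):
        a=q[rng.choice(len(q),3,False)];n=np.cross(a[1]-a[0],a[2]-a[0]);n/=np.linalg.norm(n)+1e-12
        if abs(n[0])<.8: continue
        k=np.abs((q-a[0])@n)<.002
        if best is None or k.sum()>best.sum():best=k
    b=q[best];n=np.linalg.svd(b-b.mean(0),full_matrices=False)[2][2];n*=np.sign(n[0]);return len(q),best.sum(),b.mean(0).round(4),n.round(3)
q=W[np.abs(W-[.575,.385,.122]).max(-1)<.045];print('head side',fit(q[~np.isnan(q[:,0])]))
m=yellow(r)&(np.abs(W-g).max(-1)<.13);print('carton side',fit(W[m]))
cv2.imwrite('pics/c6.png',cv2.resize(r['img'][190:340,130:330,::-1],None,fx=4,fy=4))
E
```

```text
time: 20.35
tcp_pos: [0.5886, 0.1792, 0.3771]
orientation: [0.727, 0.687, 0.0, 0.0]
wrist_force: [-0.0, -0.3, -1.2]
gripper_width: 0.613
grip_force: 30.0
[0.58862707 0.17918585 0.19707984] 86.75715680965645 [ 0.002  0.001  0.002  0.001 -0.001  0.001]
wrist 41776 41165 tilt label-down deg 20.7 roll 0.0 dist top above grip mm 17.0
   along [-0.0567  0.1073] cc [ 0.031  0.    -0.006]
side 336 91 tilt label-down deg -49.1 roll 14.7 dist top above grip mm 78.9
   along [-0.0602 -0.0186] cc [-0.087 -0.004 -0.023]
scene 655 139 tilt label-down deg 13.6 roll 65.9 dist top above grip mm -31.1
   along [-0.0902  0.1077] cc [ 0.012 -0.028  0.017]
side [('carton_sold_barcode', array([0.5946, 0.2801, 0.1499]), 0.54), ('carton_sold', array([0.5889, 0.1796, 0.1656]), 0.61), ('keeper_knob', array([ 0.6013, -0.2586,  0.0866]), 0.62)]
scene [('carton_sold_barcode', array([0.5939, 0.2848, 0.153 ]), 0.84), ('carton_sold', array([0.5899, 0.1797, 0.1634]), 0.94), ('scan_head', array([0.6033, 0.3608, 0.1216]), 0.84), ('keeper_knob', array([ 0.6045, -0.259 ,  0.0859]), 0.55)]
head side (1091, np.int64(336), array([0.5601, 0.3876, 0.1195]), array([ 0.995, -0.094, -0.022]))
carton side (654, np.int64(522), array([0.5613, 0.196 , 0.1827]), array([ 0.998, -0.057,  0.002]))
```

View pics/c6.png

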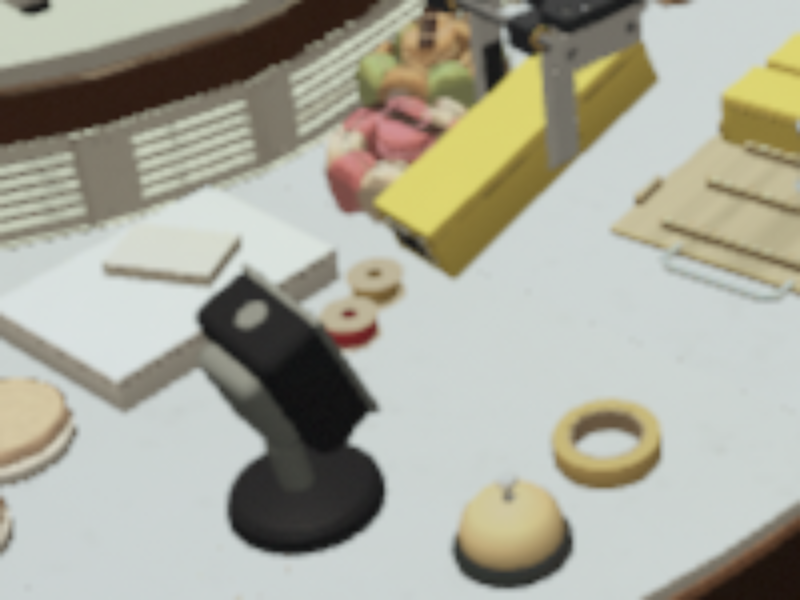

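The carton sits square in front of the glass with its label end at about (415,240). The bell, tape roll and reels are untouched, and the residuals are around 2 mm and 1°. The keeper knob still reads shut, so I'm handing in.

```bash
python3 -c "
from station import job
print(job.finish_job())"
```

```text
the job is handed in; nothing more can be done
None
```

I shut the keeper bar over the other two cartons, and handed in with the sold carton held steady at the scanner, right way up, tipped about 20°, its label centred about 9 cm from the glass (my measurements, good to a few mm and about 1°).

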